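# Hold a sample vial home in a photometer's sprung well

### The arm

A 6-joint arm with a two-finger parallel gripper is mounted at the origin on a cart in front of the work surface, level with it; the furniture and walls round the work are solid. World frame = base frame: x ahead of the robot, y to its left, z up, the work surface at z = 0. Lengths are in mm, angles in degrees, forces in N, time in s.
With the tool pointing down it reaches from about 300 to 850 mm from the base axis. Payload 4.2 kg.
Tool frame: the origin (TCP) lies midway between the tips of the shut fingers; the grasp point (between the pads) lies 19 mm behind it (env.grasp_offset is the distance from the TCP to the grasp point, in mm); z points along the fingers, y is the line along which they close (so a half turn about z gives the same grasp; the last joint's range is limited). The gripper opens to 91 mm and grips with 3 to 60 N. Pads are 32 mm wide; open, the fingers measure 118 mm over their backs; the gripper's body (76 mm by 178 mm) begins 60 mm behind the grasp point.
Start: joints at [63.656, 18.312, 89.639, -0, 72.044, -1.146], TCP at [244.816, 520.297, 213.976] pointing down, gripper open.
Joint ranges: [-177.97, 177.97], [-48.28, 115.42], [12.27, 149.76], [-77.06, 257.06], [2.81, 150.46], [-146.56, 146.56]. Speed limits (degrees/s): [147.25, 147.25, 180, 180, 180, 180].

### API

Orientations are given as [roll, pitch, yaw] about the fixed x, y, z axes, in that order (R = Rz(yaw) Ry(pitch) Rx(roll)).
In Python, from workcell import env, optics gives the robot as it stands. The module is installed in compiled form; this text tells all that it offers.
- The arm moves only by the tool send_rows, never from a script. Its argument "targets" is a list that holds one entry, the list of rows, each a list of 7 numbers: the turn, a rotation vector about the world's x, y, z scaled (see below), then the shift along the world's x, y, z scaled (see below), then the closure, from -1 (fully open) to 1 (shut). In form: [[[rx, ry, rz, x, y, z, gripper], ...]]. A call has 1 to 12 rows; each row shifts and turns the commanded pose from where the row before left it; what a row does not reach is not made up. The controller multiplies each number of a shift by 0.2 m and each number of a turn by pi/2 rad. A row lasts 1/10 s, in which the tool goes at most 50 mm and 8.59 degrees, less where a joint would pass 70% of its speed; a pose out of reach is approached as far as the arm can. A call with a number of a shift or a turn outside -1 to 1 is refused whole. A call with a gripper value outside its range is refused whole. The fingers move at their own pace and stop on an object; "grip_force" is the grip in N (left out, the last holds). Time passes only in rows, so rows that do not move let the fingers close. It gives the time, the measured TCP pose, the force, the opening and the grip force at its end, in the units of the state.
- env.state(): the state, without advancing time (a new reading comes with each control period).
- optics.grab_frame(name): name is "side" or "top" or "wrist"; returns (picture, depth): 400x640x3 uint8, red, green, blue; 400x640 float32, mm along the optical axis (not along the pixel's ray), 0 where there is no reading.
- optics.camera_info(name): a dict with "camera_matrix" (3x3 intrinsics, pixels), "k1" (the pictures are not rectified: a ray, as slopes to the right and down, at radius r is drawn at 1 + k1 r^2 times it, then the intrinsics apply), "R" (3x3) and "t" (3): a world point X has camera coordinates R X + t; the wrist camera has in their place "mount" (4x4, takes a point from camera to tool coordinates, whose origin is the TCP and whose axes are the flange's). Camera axes: x right, y down, z forward; pixel columns grow to the right and rows downward; lengths in mm; the calibration is good to about 2 mm. A picture is of the moment at which its call begins: read the wrist's pose just before it. camera_info takes no time and is no camera call.
- env.job_done(): hands the job in; it is judged then, once.
Trained networks look in the newest picture that a camera, given by its name, has taken for a name from the list of things; names that differ only in an ending like _2 or _b are one class to them, and where a whole thing is asked for, a point or a joint stands for the part that bears it (a point fixed in the world has none). Each returns a list of dicts, best first, with "conf" (0 to 1); they miss things now and then, are a little off and sometimes report something else, mostly with a low value. They report only what shows in the picture. A call takes as long as a camera call. They do not tell look-alikes from the thing itself.
- optics.silhouettes(camera, name): "mask" (400x640 bool, what is visible of it) and "at" ([column, row] in pixels, amid what is visible of it).
- optics.place_of(camera, name): "at" ([column, row] in pixels: a listed point, or the origin of a listed thing).
The state is a dict: "time_s": time; "qpos": joint angles; "qvel": joint speeds; "effort": joint torques, N m; "ee_pos": TCP position; "ee_rot": TCP orientation; "force": force on the tool from outside, world axes, zero at the start; "torque": the same for the moment, N m; "gripper_width": finger opening in mm; "gripper_force": force on a finger pad.
Only numpy, scipy, OpenCV 4.12 (cv2) and the standard library are available. Lean on these libraries where they do the work, as an engineer would, in place of code of your own. Each camera call takes 0.05 s, during which the arm holds its last target. There are 200 camera calls.

### The job

Get the photometer into its reading position: first turn the wavelength dial until its white line points at the orange marker tab, and leave it there. Then take the vial with the orange cap insert from the rack, stand it upright in the photometer's round well and press it straight down against the sprung lifter until it meets the hard stop, firmly but without ramming it. The reading is taken while the vial is down, so finish still gripping the vial and holding it down at the stop; leave the other two vials standing in the rack.

Things in the scene. Friction and masses are not known exactly. Their poses are not given: they have to be found in the camera images.
- dial (a joint): angle of the photometer's wavelength dial, rad, 0 to 2.4; grows clockwise seen from above; turns with light friction (about 0.04 N m) and stays where it is left. The dial is a black winged pointer knob: the wing to grip is 12.5 mm thick, 44 mm long (lying along the white line's direction) and 25 mm high, its top 91 mm above the table, standing on a round skirt of 52 mm diameter whose top is 66 mm above the table
- dial_axis (a point): point on the dial's upright axis, inside the wing, 78 mm above the table (13 mm below the wing's top): the place to grip. Its axes are the photometer's (x to its back, y to its left, z up) and do not turn with the dial
- dial_line (a point): outer end of the dial's white pointer line, 26 mm from the axis at the edge of the skirt; it turns with the dial. Its x axis points outward along the line; at dial angle 0 the line points 1.2 rad to the left (anticlockwise from above) of the photometer's x axis
- marker_tab (a point): inner end of the orange marker tab (10 mm wide, 16 mm long, on a thin fixed ring round the dial), 26 mm from the dial's axis: where the end of the white line has to come. Its x axis points outward from the dial's axis. It is always 0.4 to 1.4 rad clockwise of the line's starting place
- well_rim (a point): centre of the mouth of the photometer's sample well, at the level of its rim, 78 mm above the table. The well is an upright black round tube on the photometer's left: 48 mm outside diameter, bore 30.4 mm with a flared lead-in 39 mm wide at the mouth. The vial's foot meets the sprung lifter 26 mm below the rim and the hard stop is 14 mm further down, 40 mm below the rim, so at the stop 35 mm of the vial still stands above the rim. Axes as the photometer's
- lifter (a joint): how far the sprung lifter in the well is pressed down, m: 0 raised, 0.014 at the hard stop. It pushes back with 2 N at the top rising to 5.5 N at the stop; beyond that it is rigid. A few newtons more than the spring are enough at the stop; the vial should not be held down with more than 30 N. The lifter is a grey plastic disc inside the well that the vial's foot stands on
- orange_vial_mid (a point): the sample to be read: glass sample vial with a white screw cap whose top carries a round orange insert; 27 mm diameter body, cap 29 mm in diameter, 75 mm tall (cap: the top 18 mm), about 30 g. This point is its centre, 37.5 mm above its foot; z up along the vial. It starts upright in one of the three holes of the rack, its foot 10 mm above the table
- green_vial_mid (a point): another vial, to be left in the rack: glass sample vial with a white screw cap whose top carries a round dark green insert; 27 mm diameter body, cap 29 mm in diameter, 75 mm tall (cap: the top 18 mm), about 30 g. This point is its centre, 37.5 mm above its foot; z up along the vial. It starts upright in one of the three holes of the rack, its foot 10 mm above the table
- violet_vial_mid (a point): another vial, to be left in the rack: glass sample vial with a white screw cap whose top carries a round violet insert; 27 mm diameter body, cap 29 mm in diameter, 75 mm tall (cap: the top 18 mm), about 30 g. This point is its centre, 37.5 mm above its foot; z up along the vial. It starts upright in one of the three holes of the rack, its foot 10 mm above the table
- photometer: compact white bench photometer fixed to the table, 150 mm (x) by 216 mm (y), origin at the centre of its underside, x to its back, y to its left: display and dial on its right half (deck 58 mm high), the round black sample well with its lifter on its left half
- orange_vial: the vial with the orange cap insert; origin at the centre of its foot
- vial_rack: blue rack block fixed to the table, 54 mm (x) by 148 mm (y) by 32 mm high, origin at the centre of its underside; three holes 31 mm wide and 22 mm deep in a row along its y axis, 46 mm apart. Grip a vial with the fingers either side of the row (closing along the rack's x axis)
Mind the look-alikes: they are no part of the job. What is shaped like the orange_vial but pink or red is not meant.

How it is judged (in metres and radians):
On the way, in this order (a step that is already met when the one before it is completed fails the run):
1. the dial's white line stands at the orange marker tab (horizontal distance between dial_line and marker_tab below 0.0032 m), for 0.3 s.
2. the orange-marked vial is upright with its foot in the well (horizontal distance between orange_vial_mid and well_rim below 0.004 m and angle between orange_vial_mid's own z axis and vertical below 0.12 rad and z of orange_vial_mid in the frame of well_rim below 0.027 m).
3. the robot holds the vial pressed down on the hard stop (horizontal distance between orange_vial_mid and well_rim below 0.004 m and angle between orange_vial_mid's own z axis and vertical below 0.12 rad and value of joint lifter above 0.0125 m and contact force between the fingers and orange_vial above 2 N and contact force between orange_vial and photometer between 4 and 30 N), for 0.5 s.
At the end, for the whole second after the job is handed in: white line within 3.2 mm (7 degrees) of the tab; orange-marked vial upright (0.12 rad) in the well, within 4 mm of its axis, held by the fingers with the lifter at least 12.5 mm down (stop: 14) under 4 to 30 N; the other two vials within 15 mm of their places, upright (all of step 3 and horizontal distance between dial_line and marker_tab below 0.0032 m and distance of each of green_vial_mid, violet_vial_mid from where it was at the start of the episode below 0.015 m and angle between each of green_vial_mid, violet_vial_mid's own z axis and vertical below 0.2 rad); the arm keeps its last pose, push and grip.
It fails at once if the vial is rammed into the photometer with more than 60 N (contact force between orange_vial and photometer above 60 N).
It fails at once if one of the other vials is pulled out or knocked (distance of any of green_vial_mid, violet_vial_mid from where it was at the start of the episode above 0.02 m).
It also fails if it takes over 61 s, if anything falls off the work surface, if the arm or the gripper's body presses on something with over 40 N, if the wrist force passes 120 N, or if a joint passes its speed limit or range.

## Working session

There is one attempt and no reset: what is moved stays moved. The work goes in short steps, Python scripts to look and compute and a tool call to move; the robot and the scene stay as the last step left them, time stands still between calls to the robot, and variables do not carry over. Pictures are saved under pics/ and viewed, at most 10 in all, crops included, and the job is handed in when it is done.

Besides the shell and the picture viewer there is one more tool, called after "Request:" as name(argument=value, ...) on one line, values as JSON. send_rows: Moves the arm, as the interface text tells. Its arguments: {"type":"object","properties":{"targets":{"type":"array"},"grip_force":{"type":"number"}},"required":["targets"]}

```bash
mkdir -p pics
cat > h.py <<'E'
import numpy as np, cv2
from workcell import env, optics
from scipy.spatial.transform import Rotation as Ro
def pose():
    s=env.state(); return np.array(s["ee_pos"]),Ro.from_euler('xyz',s["ee_rot"],degrees=True).as_matrix()
def ext(c,P=None):
    i=optics.camera_info(c)
    if c!="wrist": return np.array(i["R"]),np.array(i["t"]),i
    p,R=P if P else pose(); M=np.array(i["mount"]); Rw=R@M[:3,:3]; tw=R@M[:3,3]+p
    return Rw.T,-Rw.T@tw,i
def ray(c,uv,P=None):
    R,t,i=ext(c,P); K=np.array(i["camera_matrix"]); d=(np.array([*uv,1.])@np.linalg.inv(K).T)[:2]
    u=d.copy()
    for _ in range(20): u=d/(1+i["k1"]*(u@u))
    return -R.T@t, R.T@np.array([u[0],u[1],1])
def atz(c,uv,z,P=None):
    o,d=ray(c,uv,P); return o+d*(z-o[2])/d[2]
def proj(c,X,P=None):
    R,t,i=ext(c,P); q=R@np.array(X,float)+t; u=q[:2]/q[2]; u=u*(1+i["k1"]*(u@u)); K=np.array(i["camera_matrix"])
    return (K@np.array([*u,1]))[:2]
def save(c,n):
    im,d=optics.grab_frame(c); cv2.imwrite(f"pics/{n}.png",im[...,::-1]); return im,d
E
cat > a.py <<'E'
from h import *
Z=dict(dial_axis=78,dial_line=66,marker_tab=66,well_rim=78,orange_vial_mid=47.5,green_vial_mid=47.5,violet_vial_mid=47.5,photometer=0,vial_rack=0)
print(env.state(),env.grasp_offset)
ims=[]
for c in("top","side"):
    im,d=save(c,c+"0"); ims.append(im)
    for n,z in Z.items():
        for r in optics.place_of(c,n)[:3]: print(c,n,round(r["conf"],2),np.round(r["at"],1),atz(c,r["at"],z).round(1))
cv2.imwrite("pics/both.png",cv2.resize(np.vstack(ims),(480,600))[...,::-1])
E
python3 a.py
```

```text
{'time_s': 0.0, 'qpos': array([ 6.36553474e+01,  1.83523734e+01,  8.97077722e+01, -8.75196691e-04,
        7.20437827e+01, -1.14473605e+00]), 'qvel': array([ 0.10029649, -0.02327087,  0.04428641,  0.08966193, -0.03562869,
        0.00293729]), 'effort': array([ 1.63553359e-04, -4.12463272e+01, -2.31973761e+01,  7.27636297e-02,
        4.56242077e-02, -1.26589575e-04]), 'ee_pos': array([244.585921  , 519.81590848, 213.10369001]), 'ee_rot': array([-1.79896076e+02, -1.24437623e-03,  1.54800353e+02]), 'force': array([ 0.43273609, -0.45205205,  0.98429709]), 'torque': array([0.00718495, 0.00733985, 0.00122622]), 'gripper_force': 0.0, 'gripper_width': 91.26233284590215} 18.8
top dial_axis 0.7 [259.7 175.5] [553.6 180.   78. ]
top dial_axis 0.68 [263.6 186.8] [525.9 170.2  78. ]
top dial_line 0.92 [256.3 179.4] [546.8 190.   66. ]
top marker_tab 0.53 [263.3 175.9] [555.3 173.2  66. ]
top well_rim 0.58 [215.2 178.3] [547.8 286.4  78. ]
top orange_vial_mid 0.63 [453.5 237.1] [ 405.9 -279.6   47.5]
top orange_vial_mid 0.6 [431.6 199.5] [ 497.  -232.3   47.5]
top orange_vial_mid 0.47 [413.2 230
[... 314 characters left out ...]
 dial_line 0.51 [308.  170.9] [551.8 206.8  66. ]
side marker_tab 0.6 [313.3 178. ] [549.1 163.2  66. ]
side marker_tab 0.48 [359.6 263.4] [ 493.6 -195.6   66. ]
side well_rim 0.68 [295.4 158.5] [538.9 271.3  78. ]
side orange_vial_mid 0.94 [336.2 311.8] [ 401.5 -276.6   47.5]
side orange_vial_mid 0.65 [322.5 278.3] [ 415.3 -187.5   47.5]
side orange_vial_mid 0.54 [386.8 290.2] [ 515.6 -267.2   47.5]
side green_vial_mid 0.87 [358.4 261.7] [ 505.5 -172.1   47.5]
side violet_vial_mid 0.71 [387.5 290.4] [ 516.5 -268.2   47.5]
side violet_vial_mid 0.52 [297.  157.4] [568.6 333.9  47.5]
side photometer 0.89 [298.2 188. ] [531.6 232.6   0. ]
side vial_rack 0.76 [366.9 296.9] [ 498.1 -228.9    0. ]
```

View pics/top0.png

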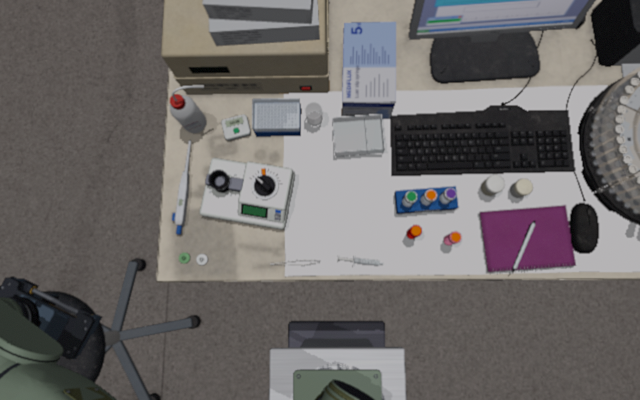

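The top view shows the photometer at about (248,193): dial (264,186), orange tab (263,172), well (219,180). The orange-capped candidates are:
- the rack's middle vial, cap (431,196)
- a loose red or orange one at (414,232)
- a loose pink one at (453,238)

Only the one at (431,196) stands in the rack with a white cap, so it fits the description. I'll enlarge it to confirm.

Run:
```python
from h import *
im=cv2.imread("pics/top0.png"); s=cv2.imread("pics/side0.png")
a=cv2.resize(im[170:260,380:480],(400,360),interpolation=cv2.INTER_CUBIC)
b=cv2.resize(s[245:335,300:400],(400,360),interpolation=cv2.INTER_CUBIC)
cv2.imwrite("pics/crop1.png",np.hstack([a,b]))
i=optics.camera_info("wrist"); print(np.round(i["mount"],3).tolist(),i["camera_matrix"],i["k1"])
for uv,z in (((264,186),91),((263,172),66),((219,180),78),((410,198),85),((431,196),85),((450,194),85)): print(uv,atz("top",uv,z).round(1))
```

```text
[[0.001, -0.971, -0.239, 66.876], [1.0, 0.001, 0.001, 1.466], [-0.001, -0.239, 0.971, -170.554], [0.0, 0.0, 0.0, 1.0]] [[298.50662567   0.         318.48521509]
 [  0.         298.50662567 203.87940022]
 [  0.           0.           1.        ]] 0.004727807267179527
(264, 186) [525.1 167.3  91. ]
(263, 172) [565.  174.1  66. ]
(219, 180) [543.5 277.2  78. ]
(410, 198) [ 494.3 -174.7   85. ]
(431, 196) [ 498.6 -223.7   85. ]
(450, 194) [ 502.9 -268.    85. ]
```

View pics/crop1.png

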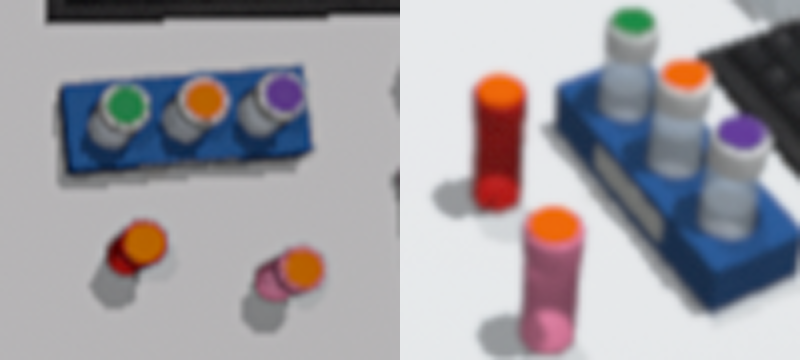

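The rack's middle vial, white-capped with an orange insert at crop (205,100), is the one meant. The loose red one (145,242) and pink one (302,268) are look-alikes. Next I'll move above the photometer.

Request:
send_rows(targets=[[[0, 0, -0.094, 0.132, -0.1385, 0.026, -1], [0, 0, -0.094, 0.132, -0.1385, 0.026, -1], [0, 0, -0.094, 0.132, -0.1385, 0.026, -1], [0, 0, -0.094, 0.132, -0.1385, 0.026, -1], [0, 0, -0.094, 0.132, -0.1385, 0.026, -1], [0, 0, -0.094, 0.132, -0.1385, 0.026, -1], [0, 0, -0.094, 0.132, -0.1385, 0.026, -1], [0, 0, -0.094, 0.132, -0.1385, 0.026, -1], [0, 0, -0.094, 0.132, -0.1385, 0.026, -1], [0, 0, -0.094, 0.132, -0.1385, 0.026, -1], [0, 0, -0.094, 0.132, -0.1385, 0.026, -1], [0, 0, 0, 0, 0, 0, -1]]])

```text
time_s: 2.2
ee_pos: [538.3, 212.5, 271.6]
ee_rot: [179.8, -0.0, 61.4]
force: [-0.5, 0.0, -0.5]
gripper_width: 91.4
gripper_force: 0.0
```

```bash
cat > b.py <<'E'
from h import *
Z=dict(dial_axis=78,dial_line=66,marker_tab=66,well_rim=78,photometer=0)
P=pose(); print(P[0],env.state()["ee_rot"])
im,d=save("wrist","w1")
for n,z in Z.items():
    for r in optics.place_of("wrist",n)[:2]: print(n,round(r["conf"],2),np.round(r["at"],1),atz("wrist",r["at"],z,P).round(1))
E
python3 b.py
```

```text
[538.32237844 212.52630843 271.56707523] [ 1.79832042e+02 -2.38237019e-02  6.13734654e+01]
dial_axis 0.8 [332.  216.1] [536.2 171.6  78. ]
dial_line 0.65 [335.2 193.5] [552.9 193.   66. ]
marker_tab 0.55 [346.  204.8] [558.2 173.   66. ]
well_rim 0.7 [301.  134.4] [551.3 278.4  78. ]
photometer 0.74 [308.1 179.2] [524.3 217.7   0. ]
```

View pics/w1.png

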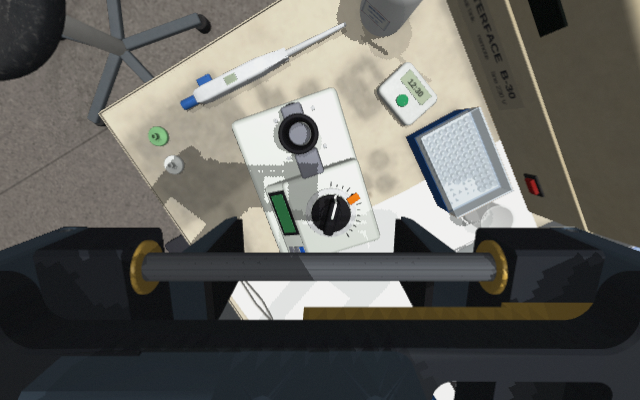

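The wrist view shows the well at (299,133), the dial at (331,213), its white line pointing up at about (335,200), and the orange tab at (352,199). Next I'll fit these by colour.

Run:
```python
from h import *
P=(np.array([538.32,212.53,271.57]),Ro.from_euler('xyz',[179.832,-0.024,61.373],degrees=True).as_matrix())
im=cv2.imread("pics/w1.png"); 
hsv=cv2.cvtColor(im,cv2.COLOR_BGR2HSV)
H,S,V=[hsv[...,k].astype(int) for k in range(3)]
roi=np.zeros(H.shape,bool); roi[180:240,300:375]=1
o=roi&(H>5)&(H<20)&(S>150)&(V>150)
ys,xs=np.where(o); w=np.array([atz("wrist",(x,y),66,P)[:2] for x,y in zip(xs,ys)])
print("tab",len(xs),xs.mean(),ys.mean(),w.mean(0))
r=im[180:245,295:375]; cv2.imwrite("pics/c2.png",np.hstack([cv2.resize(r,(640,520),interpolation=cv2.INTER_CUBIC)]))
# dark dial component
dk=roi&(V<70); n,l,st,ce=cv2.connectedComponentsWithStats(dk.astype(np.uint8)); k=1+np.argmax(st[1:,4]); print("dark",st[k],ce[k],atz("wrist",ce[k],66,P))
(cx,cy),rad=cv2.minEnclosingCircle(np.argwhere(l==k)[:,::-1].astype(np.float32)); print(cx,cy,rad,atz("wrist",(cx,cy),66,P))
roi[:]=0; roi[100:165,265:330]=1
dk=roi&(V<75); n,l,st,ce=cv2.connectedComponentsWithStats(dk.astype(np.uint8)); k=1+np.argmax(st[1:,4])
print("well",st[k],ce[k])
for y in range(100,165,4): print(y,''.join('%4d'%v for v in V[y,268:332:3]))
r2=im[100:165,260:340]
```

```text
tab 84 352.82142857142856 198.13095238095238 [570.01745404 176.69358509]
dark [ 311  195   39   41 1089] [329.91368228 214.02295684] [534.01537681 172.05848453  66.        ]
330.78033447265625 214.66748046875 20.41041374206543 [534.59929265 170.7414141   66.        ]
well [278 114  40  41 860] [297.03372093 133.58139535]
100  175 180 178 179 181 183 202 214 187 196 219 230 236 240 241 241 241 240 241 241 241 241
104  177 180 180 179 161 173 145  52 115 152 157 197 241 241 241 241 241 241 241 241 240 240
108  167 158 200 221 202 148 158 160 162 161 162 116 241 241 235 221 240 240 241 241 241 241
112  227 235 240 240 165 150 156 157 158 168 147 154 241 241 241 241 241 241 241 241 241 241
116  241 241 241 241 166 112 113  42  48  45  41  47  47  57 233 241 241 241 241 241 241 241
120  241 241 210 196 167  60  46  27  20  15  16   9  17  29  48 122 241 241 241 241 241 241
124  240 241 241 203  91  45  19  18  29 124 136 119  79  57  19  48 175 241 241 241 241 241
128  241 241 165 165  43  25  18  31 134 150 158 160 159  76  31  24  40 241 241 241 241 241
132  241 241 165 162  45  21  17 111 159 158 158 159 160 100 100  18  47 241 241 241 241 241
136  241 240 165 163  45  22  19 100 159 160 158 159 159  99 108  22  46 225 241 241 241 241
140  240 241 164 164  28  32  20  19 141 158 158 159 158  87  17  36  36 224 241 241 241 241
144  241 241 241 163 161  44  26  21  16  53 103 113  65  18  22  43 207 223 240 221 241 241
148  241 241 240 240 163 151  38  40  20  21  21  21  24  41  38  85 105 224 241 228 241 241
152  241 241 241 240 240 241 163 105  26  39  40  38  34 120 137 153 143 241 241 241 241 241
156  240 240 240 240 241 241 241 227 150 102 146 148 134 158 160 160 160 108 241 241 241 241
160  240 240 240 240 240 240 240 232 224 161 154 154 156 155 158 157 158 142 241 241 241 241
164  239 240 240 240 239 239 160 161 161 162  86  96  97  97  97  96  96 155 146 240 240 131
```

View pics/c2.png

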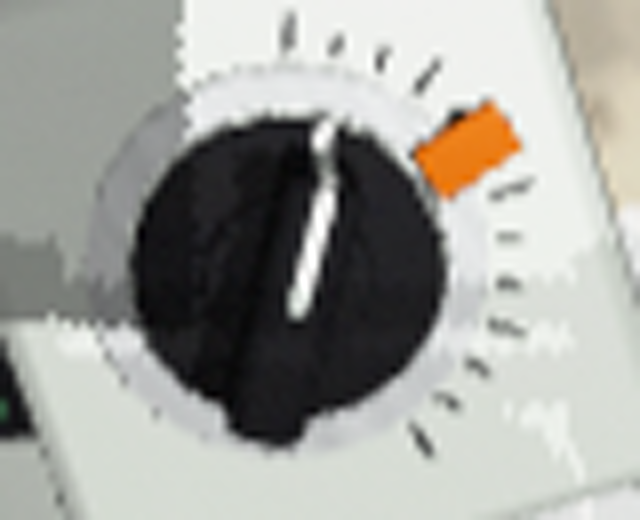

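Run:
```python
from h import *
P=(np.array([538.32,212.53,271.57]),Ro.from_euler('xyz',[179.832,-0.024,61.373],degrees=True).as_matrix())
f=lambda x,y,z: atz("wrist",(295+(x-3.5)/8,180+(y-3.5)/8),z,P)[:2]
c=f(290,273,66); l=f(325,122,66); ti=f(432,177,66); to=f(506,124,66)
l0=f(297,312,91); l1=f(330,190,91)
print("c",c); ang=lambda v:np.degrees(np.arctan2(v[1],v[0]))
for n,p in (("line",l),("ti",ti),("to",to)): print(n,p,np.hypot(*(p-c)),ang(p-c))
print("topline",l0,l1,ang(l1-l0),np.hypot(*(l1-l0)))
print("tab dir",ang(to-ti))
# well: outer circle fit at z=78
im=cv2.imread("pics/w1.png"); g=cv2.cvtColor(im,cv2.COLOR_BGR2GRAY)
m=np.zeros_like(g); m[100:165,268:330]=(g[100:165,268:330]<75)
cn=max(cv2.findContours(m,cv2.RETR_EXTERNAL,cv2.CHAIN_APPROX_NONE)[0],key=cv2.contourArea)[:,0]
(e,ax,a)=cv2.fitEllipse(cn); print("well ell",e,ax,a)
W=np.array([atz("wrist",q,78,P)[:2] for q in cn]); (wc,r)=cv2.minEnclosingCircle(W.astype(np.float32)); print(wc,r*2, W.min(0),W.max(0))
c78=atz("wrist",e,78,P); print(c78)
```

```text
c [535.26219008 171.89737717]
line [552.069825   191.48376097] 25.809359190761963 49.36616477419927
ti [563.03382258 175.13129849] 27.959288594308767 6.642003751685663
to [577.51195174 177.22918614] 42.58486288895382 7.192555377277459
topline [535.66275624 172.61519681] [549.08108769 187.22428744] 47.43277710234747 19.83625841618648
tab dir 8.244801655798897
well ell (297.8223876953125, 133.4481201171875) (38.64544677734375, 40.00204086303711) 153.33982849121094
(548.22216796875, 280.99688720703125) 47.69326400756836 [524.74664624 257.42771869] [571.58912549 304.37112682]
[548.47792566 281.16956668  78.        ]
```

Request:
send_rows(targets=[[[0, 0, -0.0287, -0.003, -0.0405, -0.2, -1], [0, 0, -0.0287, -0.003, -0.0405, -0.2, -1], [0, 0, -0.0287, -0.003, -0.0405, -0.2, -1], [0, 0, -0.0287, -0.003, -0.0405, -0.18, -1], [0, 0, -0.0287, -0.003, -0.0405, -0.12, -1], [0, 0, 0, 0, 0, 0, -1], [0, 0, 0, 0, 0, 0, -1]]], grip_force=10)

```text
time_s: 3.2
ee_pos: [532.4, 176.0, 91.8]
ee_rot: [180.0, -0.0, 48.9]
force: [0.6, 0.5, 0.6]
gripper_width: 91.1
gripper_force: 0.0
```

Run:
```python
from h import *
P=pose(); print(P[0],env.state()["ee_rot"]); im,d=save("wrist","w2")
for p in ((535.3,171.9,91),(548.3,281.1,78),(552.07,191.5,66),(563,175.1,66)): print(proj("wrist",p,P))
```

```text
[532.36459542 175.96850883  91.79479663] [ 1.79986071e+02 -4.18174499e-02  4.89311144e+01]
[326.7409514  247.56948431]
[220.94670363  92.94698924]
[325.70233475 197.61297794]
[353.69418099 205.09774389]
```

View pics/w2.png

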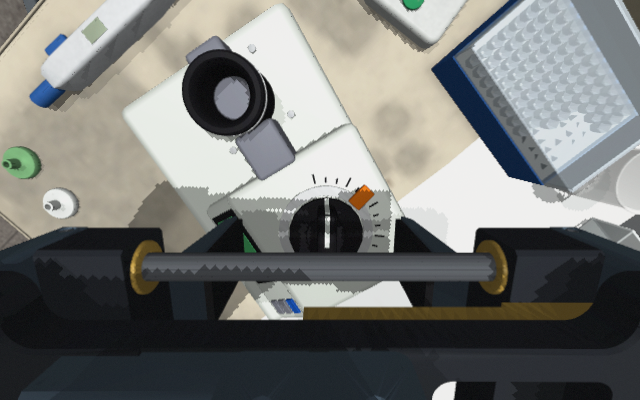

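The view agrees with the prediction: the line is vertical at column 327, rows 200 to 245, and the tab is at (361,196). I'll correct the offset, go down and close.

Request:
send_rows(targets=[[[0, 0, 0, 0.0145, -0.0205, -0.05, -1], [0, 0, 0, 0, 0, -0.055, -1], [0, 0, 0, 0, 0, 0, -1], [0, 0, 0, 0, 0, 0, 1], [0, 0, 0, 0, 0, 0, 1], [0, 0, 0, 0, 0, 0, 1], [0, 0, 0, 0, 0, 0, 1], [0, 0, 0, 0, 0, 0, 1], [0, 0, 0, 0, 0, 0, 1], [0, 0, 0, 0, 0, 0, 1], [0, 0, 0, 0, 0, 0, 1]]], grip_force=10)

```text
time_s: 4.35
ee_pos: [535.1, 171.0, 70.2]
ee_rot: [180.0, -0.0, 48.8]
force: [0.0, 0.2, 0.1]
gripper_width: 30.2
gripper_force: 0.0
```

Request:
send_rows(targets=[[[0, 0, 0, 0, 0, 0, 1], [0, 0, 0, 0, 0, 0, 1], [0, 0, 0, 0, 0, 0, 1], [0, 0, 0, 0, 0, 0, 1], [0, 0, 0, 0, 0, 0, 1]]])

```text
time_s: 4.85
ee_pos: [534.8, 171.2, 70.2]
ee_rot: [-180.0, 0.0, 48.8]
force: [-1.4, 2.2, 1.0]
gripper_width: 12.4
gripper_force: 10.0
```

Request:
send_rows(targets=[[[0, 0, -0.077, 0, 0, 0, 1], [0, 0, -0.077, 0, 0, 0, 1], [0, 0, -0.077, 0, 0, 0, 1], [0, 0, -0.077, 0, 0, 0, 1], [0, 0, -0.077, 0, 0, 0, 1], [0, 0, -0.077, 0, 0, 0, 1], [0, 0, 0, 0, 0, 0, 1], [0, 0, 0, 0, 0, 0, 1]]])

```text
time_s: 5.65
ee_pos: [535.2, 170.4, 70.2]
ee_rot: [179.9, 0.0, 7.4]
force: [-0.8, -1.9, 1.1]
gripper_width: 12.8
gripper_force: 10.0
```

Run:
```python
from h import *
P=pose(); print(P[0],env.state()["ee_rot"]); im,d=save("wrist","w3")
cv2.imwrite("pics/c3.png",cv2.resize(im[150:260,250:400],(750,550),interpolation=cv2.INTER_CUBIC)[...,::-1])
```

```text
[535.19981455 170.40799986  70.17234589] [1.79935230e+02 2.45129545e-03 7.40814926e+00]
```

View pics/c3.png

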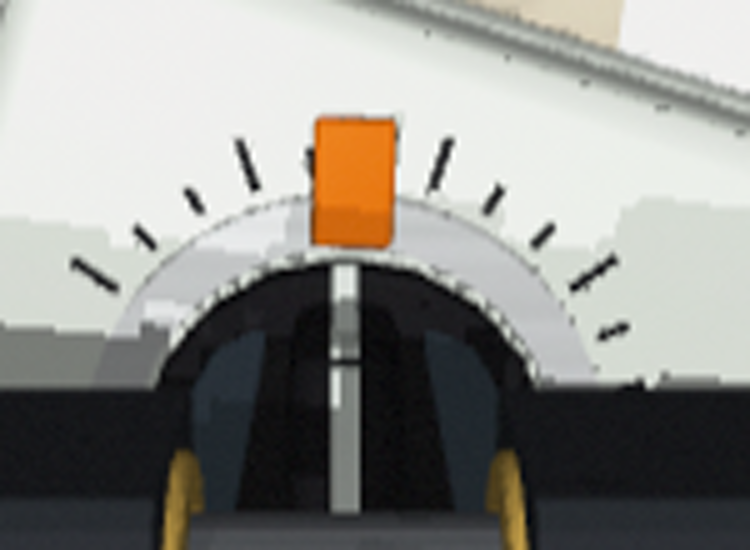

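The line end at column 345 sits within about 0.8 mm of the tab's centre at 351 (80 px = 10 mm). I'll release the dial and lift.

Request:
send_rows(targets=[[[0, 0, 0, 0, 0, 0, -1], [0, 0, 0, 0, 0, 0, -1], [0, 0, 0, 0, 0, 0, -1], [0, 0, 0, 0, 0, 0, -1], [0, 0, 0, 0, 0, 0.15, -1], [0, 0, 0, 0, 0, 0.2, -1], [0, 0, 0, 0, 0, 0.2, -1], [0, 0, 0, 0, 0, 0.25, -1], [0, 0, 0, 0, 0, 0, -1]]])

```text
time_s: 6.6
ee_pos: [538.9, 172.2, 237.7]
ee_rot: [-179.9, -0.9, 7.3]
force: [0.6, 0.3, 0.0]
gripper_width: 81.6
gripper_force: 0.0
```

Request:
send_rows(targets=[[[0, 0, 0.0885, -0.0165, -0.198, 0, -1], [0, 0, 0.0885, -0.0165, -0.198, 0, -1], [0, 0, 0.0885, -0.0165, -0.198, 0, -1], [0, 0, 0.0885, -0.0165, -0.198, 0, -1], [0, 0, 0.0885, -0.0165, -0.198, 0, -1], [0, 0, 0.0885, -0.0165, -0.198, 0, -1], [0, 0, 0.0885, -0.0165, -0.198, 0, -1], [0, 0, 0.0885, -0.0165, -0.198, 0, -1], [0, 0, 0.0885, -0.0165, -0.198, 0, -1], [0, 0, 0.0885, -0.0165, -0.198, 0, -1], [0, 0, 0.0885, -0.0165, -0.198, 0, -1], [0, 0, 0, 0, 0, 0, -1]]])

```text
time_s: 7.8
ee_pos: [498.3, -268.8, 229.4]
ee_rot: [-180.0, 0.1, 94.7]
force: [0.4, 1.8, -0.3]
gripper_width: 91.3
gripper_force: 0.0
```

Run:
```python
from h import *
P=pose(); print(P[0],env.state()["ee_rot"]); im,d=save("wrist","w4"); np.save("w4d.npy",d)
for n in("orange_vial_mid","green_vial_mid","violet_vial_mid"):
    for r in optics.place_of("wrist",n)[:2]: print(n,round(r["conf"],2),np.round(r["at"],1),atz("wrist",r["at"],47.5,P).round(1))
hsv=cv2.cvtColor(im,cv2.COLOR_RGB2HSV); 
for n,lo,hi in(("or",(5,150,150),(20,255,255)),("gr",(45,100,60),(85,255,255)),("vi",(120,60,60),(150,255,255))):
    m=cv2.inRange(hsv,lo,hi); k,l,st,ce=cv2.connectedComponentsWithStats(m)
    for j in range(1,k):
        if st[j,4]>60: print(n,st[j],ce[j].round(1),atz("wrist",ce[j],85,P).round(1))
```

```text
[ 498.25999181 -268.75000799  229.37672452] [-1.79973804e+02  9.57204169e-02  9.47127508e+01]
orange_vial_mid 0.76 [329.9 148.9] [ 508.5 -220.6   47.5]
orange_vial_mid 0.68 [259.2 115.9] [ 425.3 -190.6   47.5]
green_vial_mid 0.82 [323.7 109.6] [ 497.5 -177.8   47.5]
green_vial_mid 0.33 [325.9 148.5] [ 503.8 -220.6   47.5]
violet_vial_mid 0.92 [326.7 188.6] [ 509.  -267.7   47.5]
or [240  98  23  24 417] [250.6 109.4] [ 423.7 -186.1   85. ]
or [316 142  22  22 378] [326.4 152.5] [ 503.6 -222.4   85. ]
or [224 184  21  20 329] [233.9 193.5] [ 408.2 -274.2   85. ]
gr [317  95  22  23 408] [327.3 106. ] [ 500.4 -176.5   85. ]
vi [315 186  22  20 341] [325.4 195.6] [ 506.6 -268.3   85. ]
```

View pics/w4.png

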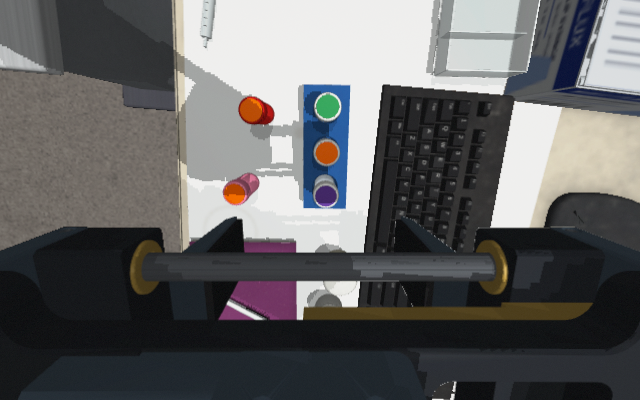

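The wrist view shows the rack's caps: green (327,106), orange (326,152) and violet (325,196), 46 mm apart as they should be. The look-alikes stand beside it at (251,109) and (234,193). I'll go down on the middle vial.

Request:
send_rows(targets=[[[0, 0, 0, 0.0265, 0.116, 0, -0.3], [0, 0, 0, 0, 0.116, 0, -0.3], [0, 0, 0, 0, 0, 0, -0.3], [0, 0, 0, 0, 0, -0.1, -0.3], [0, 0, 0, 0, 0, -0.2, -0.3], [0, 0, 0, 0, 0, -0.2, -0.3], [0, 0, 0, 0, 0, -0.15, -0.3], [0, 0, 0, 0, 0, 0, -0.3], [0, 0, 0, 0, 0, 0, -0.3]]], grip_force=25)

```text
time_s: 8.9
ee_pos: [504.6, -218.1, 100.7]
ee_rot: [180.0, 0.0, 94.9]
force: [0.3, 0.4, 1.2]
gripper_width: 59.2
gripper_force: 0.0
```

Request:
send_rows(targets=[[[0, 0, 0, -0.005, -0.0215, 0, -0.3], [0, 0, 0, 0, 0, -0.1, -0.3], [0, 0, 0, 0, 0, -0.08, -0.3], [0, 0, 0, 0, 0, -0.0435, -0.3], [0, 0, 0, 0, 0, 0, -0.3], [0, 0, 0, 0, 0, 0, 1], [0, 0, 0, 0, 0, 0, 1], [0, 0, 0, 0, 0, 0, 1], [0, 0, 0, 0, 0, 0, 1], [0, 0, 0, 0, 0, 0, 1], [0, 0, 0, 0, 0, 0, 1], [0, 0, 0, 0, 0, 0, 1]]])

```text
time_s: 10.1
ee_pos: [503.3, -222.6, 55.8]
ee_rot: [180.0, 0.0, 94.9]
force: [-0.4, -0.7, 3.1]
gripper_width: 27.2
gripper_force: 25.0
```

Request:
send_rows(targets=[[[0, 0, 0, 0, 0, 0.05, 1], [0, 0, 0, 0, 0, 0.1, 1], [0, 0, 0, 0, 0, 0.15, 1], [0, 0, 0, 0, 0, 0.2, 1], [0, 0, 0, 0, 0, 0.2, 1], [0, 0, 0, 0, 0, 0, 1], [0, 0, 0, 0, 0, 0, 1]]])

```text
time_s: 10.8
ee_pos: [503.3, -222.6, 196.5]
ee_rot: [179.9, 0.1, 94.9]
force: [-0.3, 0.1, -0.3]
gripper_width: 27.6
gripper_force: 25.0
```

Run:
```python
from h import *
P=pose(); print(env.state()["gripper_width"],P[0]); im,d=save("wrist","w5"); s,_=save("side","s5")
p=proj("side",P[0]+[0,0,0]).astype(int); print(p,proj("side",P[0]+[0,0,-46]),proj("side",P[0]+[0,0,29]))
b=s[max(0,p[1]-60):p[1]+60,p[0]-50:p[0]+50]
cv2.imwrite("pics/c5.png",np.hstack([cv2.resize(im,(480,300)),cv2.resize(b,(250,300))])[...,::-1])
```

```text
27.643927818318236 [ 503.32887466 -222.55972133  196.52122163]
[377 216] [374.69307609 236.56035403] [378.77775713 202.66021266]
```

View pics/c5.png

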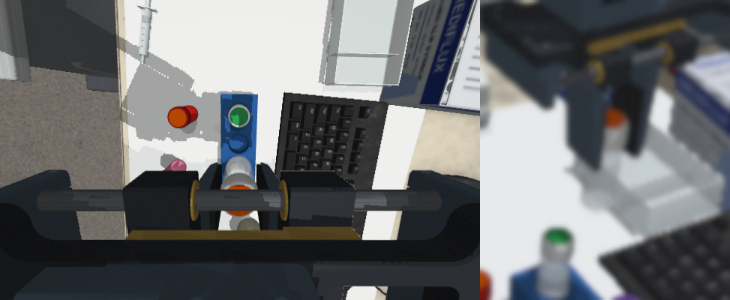

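The vial is held, and green and violet still stand in the rack. I'll carry it towards the photometer and measure how it sits in the grip there.

Request:
send_rows(targets=[[[0, 0, 0, 0.0225, 0.1, 0, 1], [0, 0, 0, 0.0225, 0.2, 0, 1], [0, 0, 0, 0.0225, 0.22, 0, 1], [0, 0, 0, 0.0225, 0.22, 0, 1], [0, 0, 0, 0.0225, 0.22, 0, 1], [0, 0, 0, 0.0225, 0.22, 0, 1], [0, 0, 0, 0.0225, 0.22, 0, 1], [0, 0, 0, 0.0225, 0.22, 0, 1], [0, 0, 0, 0.0225, 0.22, 0, 1], [0, 0, 0, 0.0225, 0.2, 0, 1], [0, 0, 0, 0, 0.075, 0, 1], [0, 0, 0, 0, 0, 0, 1]]])

```text
time_s: 12.1
ee_pos: [547.2, 201.8, 193.7]
ee_rot: [-179.8, 0.1, 95.0]
force: [0.4, 0.5, -0.9]
gripper_width: 27.3
gripper_force: 25.0
```

Run:
```python
from h import *
P=pose(); print(P[0],env.state()["ee_rot"]); im,d=save("wrist","w6")
for n,z in(("well_rim",78),("marker_tab",66),("dial_line",66)):
    for r in optics.place_of("wrist",n)[:1]: print(n,r["conf"],r["at"],atz("wrist",r["at"],z,P))
for n,z in(("orange_vial_mid",P[0][2]-8.5),("orange_vial",P[0][2]-46)):
    for r in optics.place_of("wrist",n)[:2]: print(n,round(r["conf"],2),r["at"],atz("wrist",r["at"],z,P))
hsv=cv2.cvtColor(im,cv2.COLOR_RGB2HSV); m=cv2.inRange(hsv,(5,150,100),(20,255,255)); k,l,st,ce=cv2.connectedComponentsWithStats(m)
for j in range(1,k):
    if st[j,4]>60: print(st[j],ce[j],atz("wrist",ce[j],P[0][2]+29,P))
print("exp cap",proj("wrist",P[0]+[0,0,29],P),"foot",proj("wrist",P[0]-[0,0,46],P),"well",proj("wrist",[548.3,281.1,78],P))
# well ellipse
V=cv2.cvtColor(im,cv2.COLOR_RGB2GRAY); e=proj("wrist",[548.3,281.1,78],P).astype(int)
x0,y0=e-60; x0=max(x0,0);y0=max(y0,0)
mm=np.zeros_like(V); mm[y0:e[1]+60,x0:e[0]+60]=V[y0:e[1]+60,x0:e[0]+60]<70
cn=max(cv2.findContours(mm,cv2.RETR_EXTERNAL,cv2.CHAIN_APPROX_NONE)[0],key=cv2.contourArea)[:,0]
W=np.array([atz("wrist",q,78,P)[:2] for q in cn]); print(cv2.minEnclosingCircle(W.astype(np.float32)),W.min(0),W.max(0))
cv2.imwrite("pics/c6.png",cv2.resize(im[80:310,170:490],(800,575),interpolation=cv2.INTER_CUBIC)[...,::-1])
```

```text
[547.18127222 201.84587076 193.66376334] [-1.79812644e+02  5.25669044e-02  9.50373967e+01]
well_rim 0.22 [321.5, 236.9] [554.0983744  165.54848797  78.        ]
marker_tab 0.78 [325.3, 224.2] [557.25277443 175.5322726   66.        ]
orange_vial_mid 0.86 [319.9, 240.2] [549.03274772 202.43259138 185.16376334]
orange_vial 0.85 [320.5, 223.2] [549.57434728 201.92645813 147.66376334]
[304 247  29   6 133] [318.28571429 249.97744361] [547.37209515 211.30767686 222.66376334]
[303 281  32   7 166] [318.58433735 283.42771084] [549.18083687 192.68390311 222.66376334]
exp cap [316.29352025 267.03408441] foot [317.35062314 223.03101803] well [326.63985437 118.49723386]
((547.9363403320312, 280.4745788574219), 23.984045028686523) [524.71927606 256.83506419] [571.73059384 304.18638661]
```

View pics/c6.png

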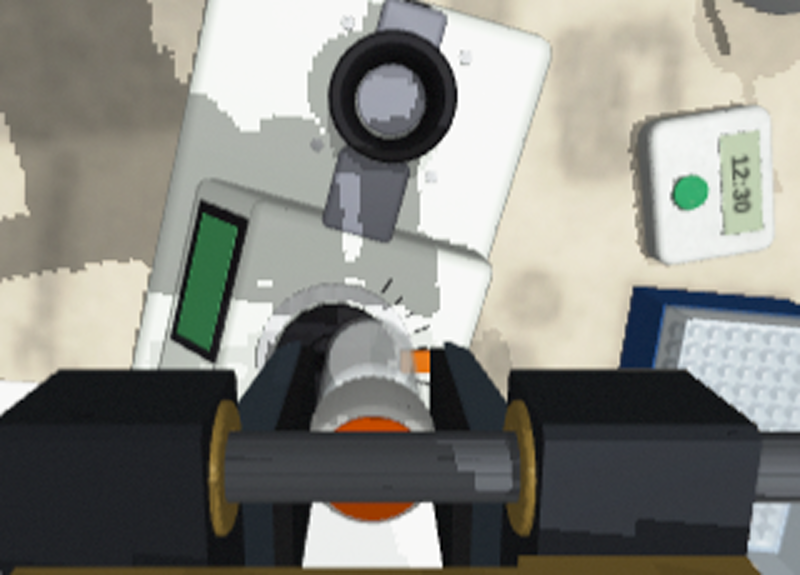

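The well measures (547.9, 280.5) with a 48 mm rim, as it should. The vial hangs straight, with its cap at row 267 as expected, and is centred in the grip to about 1 mm. I'll move over the well.

Request:
send_rows(targets=[[[0, 0, 0, 0, 0.1, 0, 1], [0, 0, 0, 0, 0.15, 0, 1], [0, 0, 0, 0, 0.1, 0, 1], [0, 0, 0, 0, 0.045, 0, 1], [0, 0, 0, 0, 0, 0, 1], [0, 0, 0, 0, 0, 0, 1], [0, 0, 0, 0, 0, 0, 1]]])

```text
time_s: 13.1
ee_pos: [548.2, 278.3, 195.6]
ee_rot: [-180.0, 0.0, 94.8]
force: [-0.9, 0.0, -0.4]
gripper_width: 27.3
gripper_force: 25.0
```

Request:
send_rows(targets=[[[0, 0, 0, -0.004, 0.012, -0.1, 1], [0, 0, 0, 0, 0, -0.15, 1], [0, 0, 0, 0, 0, -0.08, 1], [0, 0, 0, 0, 0, 0, 1], [0, 0, 0, 0, 0, 0, 1]]])

```text
time_s: 13.6
ee_pos: [547.7, 281.4, 130.0]
ee_rot: [180.0, -0.0, 94.8]
force: [-0.4, 0.3, -0.2]
gripper_width: 27.3
gripper_force: 25.0
```

Run:
```python
from h import *
print(env.state()["ee_pos"]); s,_=save("side","s7"); t,_=save("top","t7")
p=proj("side",[548,281,90]).astype(int); q=proj("top",[548,281,90]).astype(int); print(p,q)
f=lambda im,p:cv2.resize(im[max(0,p[1]-40):p[1]+40,p[0]-40:p[0]+40],(400,400),interpolation=cv2.INTER_CUBIC)
cv2.imwrite("pics/c7.png",np.hstack([f(s,p),f(t,q)])[...,::-1])
```

```text
[547.73885282 281.41653919 129.9768193 ]
[297 152] [216 177]
```

View pics/c7.png

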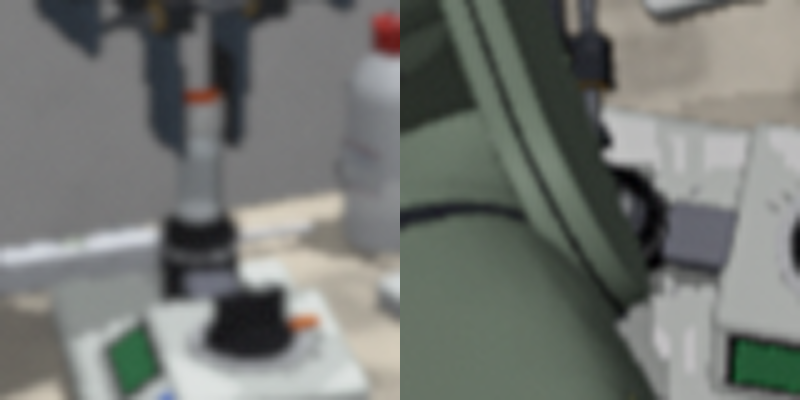

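The side view shows the vial upright above the black well, its foot at crop (200,215) centred on the mouth. I'll lower it slowly into the mouth and watch the force.

Request:
send_rows(targets=[[[0, 0, 0, 0, 0, -0.03, 1], [0, 0, 0, 0, 0, -0.03, 1], [0, 0, 0, 0, 0, -0.03, 1], [0, 0, 0, 0, 0, -0.03, 1], [0, 0, 0, 0, 0, 0, 1], [0, 0, 0, 0, 0, 0, 1]]])

```text
time_s: 14.3
ee_pos: [547.2, 281.9, 105.2]
ee_rot: [-180.0, 0.0, 94.9]
force: [0.2, 0.6, -0.7]
gripper_width: 27.4
gripper_force: 25.0
```

Request:
send_rows(targets=[[[0, 0, 0, 0, 0, -0.02, 1], [0, 0, 0, 0, 0, -0.02, 1], [0, 0, 0, 0, 0, -0.02, 1], [0, 0, 0, 0, 0, -0.02, 1], [0, 0, 0, 0, 0, -0.01, 1], [0, 0, 0, 0, 0, 0, 1], [0, 0, 0, 0, 0, 0, 1]]])

```text
time_s: 15.0
ee_pos: [547.5, 282.0, 87.8]
ee_rot: [180.0, -0.0, 94.9]
force: [0.9, -0.0, 4.0]
gripper_width: 27.0
gripper_force: 25.0
```

Request:
send_rows(targets=[[[0, 0, 0, 0, 0, -0.007, 1], [0, 0, 0, 0, 0, -0.007, 1], [0, 0, 0, 0, 0, -0.005, 1], [0, 0, 0, 0, 0, 0, 1], [0, 0, 0, 0, 0, 0, 1]]])

```text
time_s: 15.5
ee_pos: [547.5, 282.0, 83.8]
ee_rot: [180.0, -0.0, 94.9]
force: [-0.8, 0.1, 5.4]
gripper_width: 27.0
gripper_force: 25.0
```

Request:
send_rows(targets=[[[0, 0, 0, 0, 0, -0.004, 1], [0, 0, 0, 0, 0, 0, 1], [0, 0, 0, 0, 0, 0, 1]]])

```text
time_s: 15.8
ee_pos: [547.5, 282.1, 83.7]
ee_rot: [179.9, -0.0, 94.9]
force: [-1.5, -0.9, 8.4]
gripper_width: 27.2
gripper_force: 25.0
```

Request:
send_rows(targets=[[[0, 0, 0, 0, 0, -0.004, 1], [0, 0, 0, 0, 0, 0, 1], [0, 0, 0, 0, 0, 0, 1], [0, 0, 0, 0, 0, 0, 1], [0, 0, 0, 0, 0, 0, 1], [0, 0, 0, 0, 0, 0, 1], [0, 0, 0, 0, 0, 0, 1], [0, 0, 0, 0, 0, 0, 1]]])

```text
time_s: 16.6
ee_pos: [547.6, 282.2, 83.6]
ee_rot: [179.9, -0.0, 94.9]
force: [-2.0, -0.3, 12.4]
gripper_width: 27.6
gripper_force: 25.0
```

```bash
python3 -c "
from workcell import env
print(env.state()['force']); print(env.job_done())"
```

```text
[-1.95932874 -0.34507351 12.39240998]
the job is handed in; nothing more can be done
None
```

I handed the job in at about 17 s of the 61 s allowed. The white line was within about 1 mm of the orange tab, and the orange-insert vial is gripped and held at the well's hard stop with about 12 N. The other two vials were still in the rack when last seen after the pick. The hand-in gave no verdict.

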